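# Restock the cheese display and shut its sliding hatch

### The job

Swing the keeper's clear door fully open by its bar, move every small round goat cheese from it into the open bay of the display case, setting each down flat and right side up without dropping it. Then close the keeper's door again and gently slide the display's clear hatch along its track until it is fully shut against the frame. Leave the jar and the two larger cheeses alone.

Things in the scene. Friction and masses are not known exactly. Their poses are not given: they have to be found in the camera images.
- keeper: Cheese keeper: fixed low white cabinet with a sloping clear door (flap), 332 mm wide (y), 106 deep (x, front to back). Origin on the counter below the hinge line, mid-width. Front wall 45 mm high at x 0-6 mm, back wall 75 high at x 100-106; side walls 45 high, 6 thick; inside, a ledge 20 mm above the counter surrounds a recess (x 24-82, y +-137 mm), floor 12 mm above the counter.
- flap (a joint): Angle (rad) of the keeper's clear door, hinged along its lower edge (line along keeper y, 45 mm above its origin). 0 = closed, panel rising 35 degrees towards the keeper's back; grows as its free edge swings up and over to the front; 1.85 = fully open, sticking out in front, free edge 39 degrees above level. Short skirts hang inside its edges. Stays where it is left; 2 to 4 N at the bar move it.
- flap_bar (a point): Middle of the flap's black round handle bar: 12 mm thick, 110 mm long along keeper y, 175 mm from the hinge line, held beyond the panel's free edge by a stub at each end. The gap to the panel is about 39 mm, so it can be pinched from above at any angle. 145 mm above the counter when closed (overhanging the keeper's back), 155 when fully open.
- case: Display case, fixed, wooden: an open bay and, on its -y side, a solid part over which the hatch is parked. Origin on the counter below the bay's centre; y along the hatch's track, to the closing end; z up. Bay 210 (x) by 190 mm (y) inside, marble floor 12 mm above the counter, walls 8 thick, 72 high. Rails at x +-110 up to 82 high; frame lip at the +y end up to 86.
- hatch (a joint): Opening (m) of the clear sliding hatch on the display case: 0 = shut against the frame lip at the case's +y end, growing towards case -y, 0.19 = fully open. A plate 212 x 198 mm, its top 80 mm above the counter; shut, it covers the bay. About 2 to 4 N move it; it stays where it is left.
- hatch_grip (a point): Middle of the hatch's black handle, an upright fin in the middle of the hatch: 70 mm long across the track (case x), 16 mm thick (case y), its top 114 mm above the counter. This point is 97 mm above the counter and, with the hatch shut, above the case's origin.
- cheese1: A small round white goat cheese, 46 mm across and 30 mm tall, 70 g, standing flat in the keeper's recess at the start; origin in the centre of its underside, z up. All alike; three or four of them are there, the others are absent.
- cheese2: A small round white goat cheese, 46 mm across and 30 mm tall, 70 g, standing flat in the keeper's recess at the start; origin in the centre of its underside, z up. All alike; three or four of them are there, the others are absent.
- cheese3: A small round white goat cheese, 46 mm across and 30 mm tall, 70 g, standing flat in the keeper's recess at the start; origin in the centre of its underside, z up. All alike; three or four of them are there, the others are absent.
- cheese4: A small round white goat cheese, 46 mm across and 30 mm tall, 70 g, standing flat in the keeper's recess at the start; origin in the centre of its underside, z up. All alike; three or four of them are there, the others are absent.
- jar: Bystander: an amber glass jar with a steel lid, 60 mm across and 100 mm tall; origin in the centre of its underside. Leave it alone.
- wheel: Bystander: a pale round cheese wheel, 110 mm across and 45 mm tall; origin in the centre of its underside. Leave it alone.
- loaf: Bystander: a grey rinded loaf-shaped cheese, 60 x 140 x 50 mm; origin in the centre of its underside. Leave it alone.

How it is judged:
On the way, in this order (a step that is already met when the one before it is completed fails the run):
1. the keeper's door is swung well open (past 1.5 rad) (value of joint flap above 1.5 rad), for 0.2 s.
2. every cheese stands in the bay of the display case, at rest (x of cheese1 in the frame of case between -0.088 and 0.088 m and y of cheese1 in the frame of case between -0.078 and 0.078 m and z of each of cheese1, cheese2, cheese3, cheese4 in the frame of case below 0.018 m and angle between each of cheese1, cheese2, cheese3, cheese4's own z axis and vertical below 0.2 rad and linear speed of each of cheese1, cheese2, cheese3, cheese4 below 0.05 m/s and x of cheese2 in the frame of case between -0.088 and 0.088 m and y of cheese2 in the frame of case between -0.078 and 0.078 m and x of cheese3 in the frame of case between -0.088 and 0.088 m and y of cheese3 in the frame of case between -0.078 and 0.078 m and x of cheese4 in the frame of case between -0.088 and 0.088 m and y of cheese4 in the frame of case between -0.078 and 0.078 m and contact force between the fingers and cheese1 below 0.05 N and contact force between the fingers and cheese2 below 0.05 N and contact force between the fingers and cheese3 below 0.05 N and contact force between the fingers and cheese4 below 0.05 N), for 0.2 s.
At the end, for the whole second after the job is handed in: Every cheese present lies flat and right side up (within 0.2 rad) on the floor of the display bay, at rest and released; the hatch is shut to within 6 mm; the keeper's door is closed to within 0.08 rad (x of cheese1 in the frame of case between -0.088 and 0.088 m and y of cheese1 in the frame of case between -0.078 and 0.078 m and z of each of cheese1, cheese2, cheese3, cheese4 in the frame of case below 0.018 m and angle between each of cheese1, cheese2, cheese3, cheese4's own z axis and vertical below 0.2 rad and linear speed of each of cheese1, cheese2, cheese3, cheese4 below 0.05 m/s and x of cheese2 in the frame of case between -0.088 and 0.088 m and y of cheese2 in the frame of case between -0.078 and 0.078 m and x of cheese3 in the frame of case between -0.088 and 0.088 m and y of cheese3 in the frame of case between -0.078 and 0.078 m and x of cheese4 in the frame of case between -0.088 and 0.088 m and y of cheese4 in the frame of case between -0.078 and 0.078 m and value of joint hatch below 0.006 m and value of joint flap below 0.08 rad); the robot touches nothing.
It fails at once if the jar is displaced by more than 3 cm or tipped (distance of jar from where it was at the start of the episode above 0.03 m or angle between jar's own z axis and vertical above 0.5 rad).
It fails at once if the wheel is displaced by more than 3 cm or tipped (distance of wheel from where it was at the start of the episode above 0.03 m or angle between wheel's own z axis and vertical above 0.5 rad).
It fails at once if the loaf is displaced by more than 3 cm or tipped (distance of loaf from where it was at the start of the episode above 0.03 m or angle between loaf's own z axis and vertical above 0.5 rad).
It fails at once if a cheese is dropped from a height or flung (faster than 1.2 m/s) (linear speed of any of cheese1, cheese2, cheese3, cheese4 above 1.2 m/s).
It fails at once if the hatch is slammed (closing faster than 0.5 m/s) (velocity of joint hatch below -0.5 m/s).
Of cheese1, cheese2, cheese3, cheese4 only 3 to 4 are there at a start; the rules pass over those that are not, and their reading is None.
At some moment in a run one of cheese1, cheese2, cheese3, cheese4 may be knocked a few centimetres aside while the robot is not near it.
It also fails if it takes over 200 s, if anything falls off the work surface, if the arm or the gripper's body presses on something with over 40 N, if the wrist force passes 120 N, or if a joint passes its speed limit or range.

### The arm

A 7-joint arm with a two-finger parallel gripper is mounted at the origin on the work surface. World frame = base frame: x ahead of the robot, y to its left, z up, the work surface at z = 0. Lengths are in m, angles in rad, forces in N, time in s.
With the tool pointing down it reaches from about 0.4 to 0.85 m from the base axis. Payload 10.4 kg.
Tool frame: the origin (TCP) lies between the finger pads; the fingertips stand 25 mm ahead of it and the grasp point (between the pads) lies 6 mm ahead of it; z points along the fingers, y is the direction in which the jaws open and shut (so a half turn about z gives the same grasp; the last joint's range is limited). The gripper opens to 85 mm and grips with 20 to 120 N. Pads are 22 mm wide; open, the fingers measure 114 mm over their backs; the gripper's body (76 mm by 85 mm) begins 54 mm behind the grasp point. The pads swing forward as they close: fully open they stand 13 mm farther back than shut.
Start: joints at [1.285, 0.332, -0.065, 1.46, 0.022, 1.35, -0.088], TCP at [0.162, -0.604, 0.256] pointing down, gripper open.
Joint ranges: [-2.6, 2.6], [-0.5, 2.12], [-1.47, 1.34], [0.16, 2.42], [-1.27, 4.41], [0.06, 2.06], [-2.6, 2.6]. Speed limits (rad/s): [2.22, 2.22, 2.79, 2.79, 3.14, 3.14, 3.14].

### API

Orientations are given as a unit quaternion [x, y, z, w].
In Python, from bench import robot, optics, workorder gives the robot as it stands.
- The arm moves only by the shell command python3 -m inch 'ROWS' [OPENING] [FORCE]. ROWS is JSON, a list of rows, each a list of 6 numbers: the shift along the world's x, y, z each as a share of 500 mm, from -1 to 1, then the turn, a rotation vector about the world's x, y, z each as a share of pi/4 rad, from -1 to 1. In form: [[dx, dy, dz, rx, ry, rz], ...]. A call has 1 to 12 rows; each row is the pose to reach, as a shift and turn from the pose measured when the call began; what a row does not reach only later rows make up. A row lasts 1/8 s, in which the tool goes at most 62.5 mm and 10.7 degrees, less where a joint would pass 70% of its speed; a pose out of reach is approached as far as the arm can. A call with a number of a shift or a turn outside -1 to 1 is refused whole. A call with a gripper value outside its range is refused whole. OPENING is the closure, from -1 (fully open) to 1 (shut), set as the call begins (- or left out, the last holds). The fingers move at their own pace and stop on an object; FORCE is the grip in N (left out, the last holds). Time passes only in rows, so rows that repeat a pose let the fingers close. It gives the time, the measured TCP pose, the force and the opening at its end, in the units of the state.
- robot.observe(): the state, without advancing time (a new reading comes with each control period).
- optics.capture(name): name is "side" or "top" or "wrist"; returns the picture (420x560x3 uint8, red, green, blue); there is no depth.
- optics.camera_model(name): a dict with "vertical_fov" (degrees; the focal length in pixels is half the picture's height over the tangent of half this angle, whatever the lens; pixels are square), "cx", "cy" (the principal point, pixels), "k1" (the pictures are not rectified: a ray, as slopes to the right and down, at radius r is drawn at 1 + k1 r^2 times it, then the intrinsics apply), "rvec" (rotation vector, rad) and "tvec" (3), from world to camera coordinates, as OpenCV has them. Camera axes: x right, y down, z forward; pixel columns grow to the right and rows downward; lengths in m; the calibration is good to about 2 mm. A picture is of the moment at which its call begins: read the wrist's pose just before it. camera_model takes no time and is no camera call; for the wrist camera it gives the pose at the moment of the call.
- workorder.job_done(): hands the job in, once; it reports no verdict.
The state is a dict: "time": time; "joints": joint angles; "joint_vel": joint speeds; "tau": joint torques, N m; "ee_pos": TCP position; "tcp_rot": TCP orientation; "force": force on the tool from outside, world axes, zero at the start; "ft_torque": the same for the moment, N m; "grip_width": opening from 0.0 (shut) to 1.0 (fully open).
Only numpy, scipy, OpenCV 4.12 (cv2) and the standard library are available. Lean on these libraries where they do the work, as an engineer would, in place of code of your own. Each camera call takes 0.05 s, during which the arm holds its last target.

## Working session

There is one attempt and no reset: what is moved stays moved. The work goes in short steps, Python scripts to look and compute and a shell command to move; the robot and the scene stay as the last step left them, time stands still between calls to the robot, and variables do not carry over. Pictures are saved under pics/ and viewed, and the job is handed in when it is done.

```bash
ls; mkdir -p pics; python3 - <<'E'
from bench import robot, optics
import cv2
print(robot.observe())
for n in("side","top","wrist"):
    print(n,optics.camera_model(n))
    cv2.imwrite(f"pics/{n}0.png",optics.capture(n)[:,:,::-1])
E
```

```text
pics
{'time': 0.0, 'joints': array([ 1.28540493,  0.33287434, -0.06466757,  1.4609418 ,  0.02158678,
        1.34987583, -0.08844913]), 'joint_vel': array([ 1.34026609e-05,  7.18374568e-05, -3.79882788e-04,  7.76607947e-04,
        6.86196615e-05,  8.72869639e-04,  1.51924661e-03]), 'tau': array([ 1.88302402e-03, -6.25444651e+01,  5.01976430e-02, -3.91601801e+01,
        1.61922741e-02,  9.88638669e-03,  9.31311945e-06]), 'ee_pos': array([ 0.16225668, -0.60322639,  0.25551404]), 'tcp_rot': array([ 9.91377244e-01,  1.31036894e-01, -1.22630439e-04, -6.91523895e-04]), 'force': array([-0.13862552, -0.67434902, -0.27678206]), 'ft_torque': array([-0.00495267, -0.06894197, -0.05742201]), 'grip_width': 0.9978682914112901}
side {'vertical_fov': 42.3306701009709, 'cx': 283.68242413412435, 'cy': 204.2134679031771, 'k1': -0.08044270696507014, 'rvec': array([ 0.14514945, -2.71879087,  1.50837101]), 'tvec': array([0.66219799, 0.13145499, 1.43790815])}
top {'vertical_fov': 57.71432461296479, 'cx': 286.767219719686, 'cy': 213.86907932563574, 'k1': -0.050347780664128, 'rvec': array([ 2.24317414, -2.19312068,  0.02999222]), 'tvec': array([0.00724217, 0.64979884, 0.9138073 ])}
wrist {'vertical_fov': 68.61527684332393, 'cx': 275.62361427477583, 'cy': 205.64850843122213, 'k1': 0.012958826669805768, 'rvec': array([-2.31716876,  1.77633648,  0.24310867]), 'tvec': array([-0.62334251, -0.03484556,  0.37987571])}
```

View pics/top0.png

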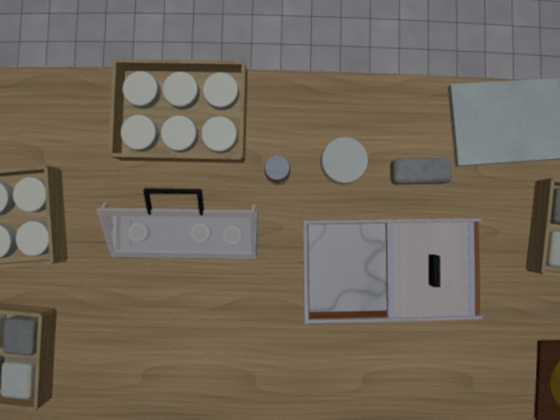

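View pics/side0.png

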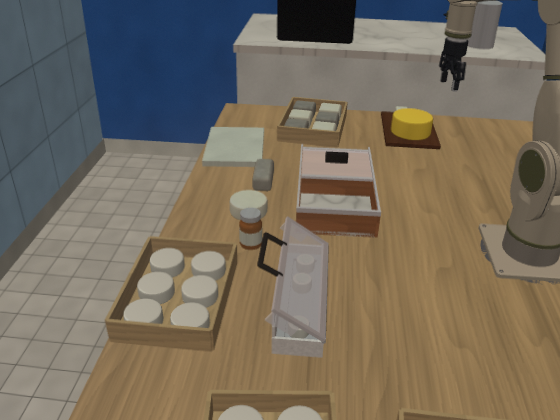

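View pics/wrist0.png

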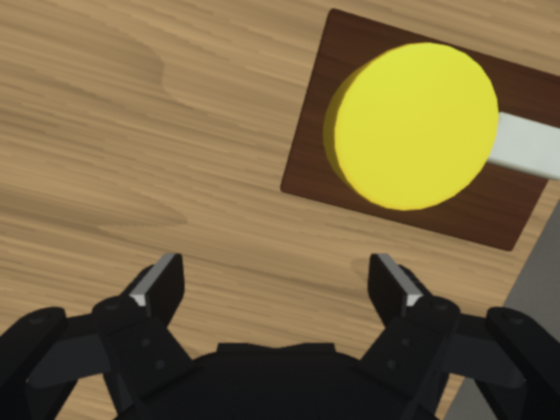

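```bash
cat > h.py <<'E'
import numpy as np, cv2
from bench import robot, optics
def model(n,m=None):
    m=m or optics.camera_model(n); f=210/np.tan(np.radians(m["vertical_fov"]/2))
    K=np.array([[f,0,m["cx"]],[0,f,m["cy"]],[0,0,1.]]); D=np.array([m["k1"],0,0,0,0.])
    return K,D,np.array(m["rvec"]),np.array(m["tvec"])
def unproj(n,px,z,m=None):
    K,D,r,t=model(n,m); R=cv2.Rodrigues(r)[0]; px=np.array(px,float).reshape(-1,1,2)
    u=cv2.undistortPoints(px,K,D).reshape(-1,2); d=np.c_[u,np.ones(len(u))]@R; c=-R.T@t
    z=np.broadcast_to(z,len(d)); return c+d*((z-c[2])/d[:,2])[:,None]
def proj(n,P,m=None):
    K,D,r,t=model(n,m); return cv2.projectPoints(np.array(P,float).reshape(-1,3),r,t,K,D)[0].reshape(-1,2)
E
python3 - <<'E'
import cv2
a=cv2.imread("pics/top0.png")
cv2.imwrite("pics/top0k.png",cv2.resize(a[170:270,90:270],None,fx=4.4,fy=4.4,interpolation=3))
cv2.imwrite("pics/top0c.png",cv2.resize(a[205:335,295:490],None,fx=4,fy=4,interpolation=3))
b=cv2.imread("pics/side0.png")
cv2.imwrite("pics/side0k.png",cv2.resize(b[200:360,220:400],None,fx=3.7,fy=3.7,interpolation=3))
from h import *
print(unproj("top",[[177,191],[200,232],[138,232],[232,235]],[.145,.042,.042,.042]))
E
```

```text
[[0.68891604 0.24936181 0.145     ]
 [0.60235101 0.22211186 0.042     ]
 [0.59892903 0.36676173 0.042     ]
 [0.59712628 0.1478115  0.042     ]]
```

View pics/top0k.png

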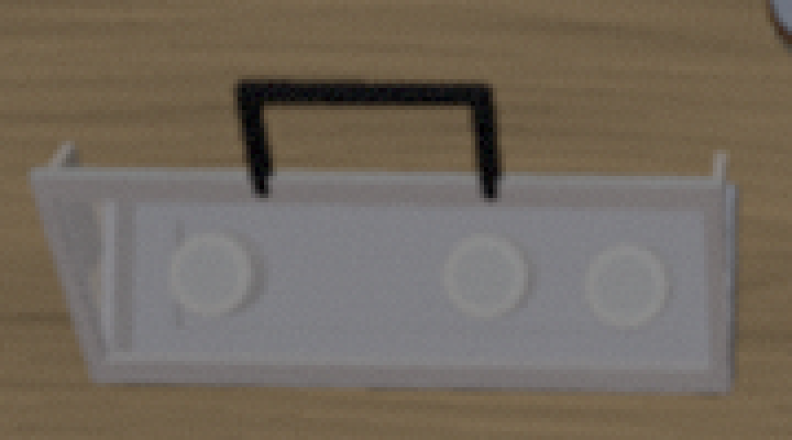

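View pics/top0c.png

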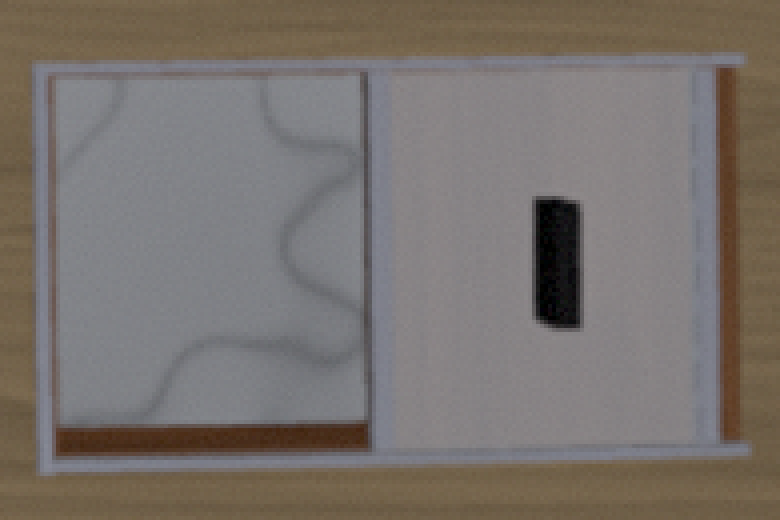

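View pics/side0k.png

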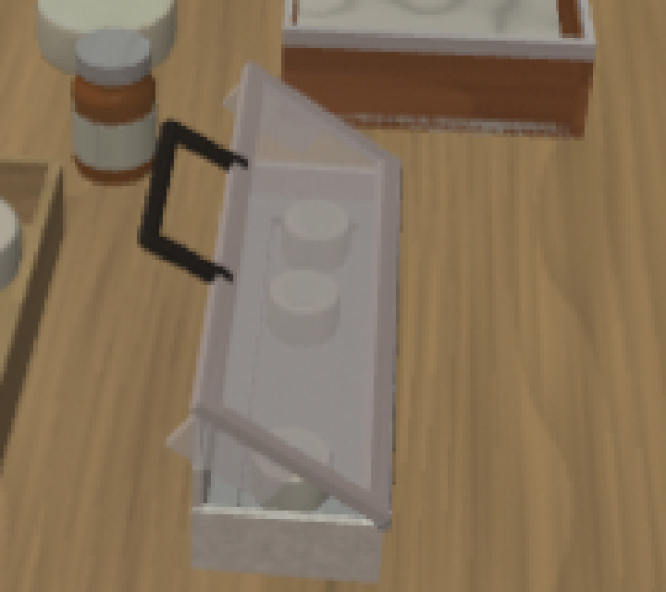

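```bash
cat > fit.py <<'E'
from h import *
from scipy.optimize import least_squares
def T(p,P):
    P=np.array(P,float); c,s=np.cos(p[2]),np.sin(p[2]); return np.c_[p[0]+c*P[:,0]-s*P[:,1],p[1]+s*P[:,0]+c*P[:,1],P[:,2]]
def fit(P,px,p0):
    r=least_squares(lambda p:(proj("top",T(p,P))-px).ravel(),p0); print(r.x,"res px",r.fun.reshape(-1,2).round(1).tolist()); return r.x
E
python3 - <<'E'
from fit import *
K,D,r,t=model("top"); print("cam",-cv2.Rodrigues(r)[0].T@t)
s=lambda l:np.array(l)/4.4+[90,170]
P=[[.143,.055,.145],[.143,-.055,.145],[0,.166,.045],[0,-.166,.045],[.106,.166,.120],[.106,-.166,.120]]
px=s([[245,94],[487,94],[93,380],[732,388],[32,175],[735,182]])
k=fit(P,px,[.57,.25,0])
s=lambda l:np.array(l)/4+[295,205]
# case: rails outer corners at z .082 x +-.110(approx .118?), hatch handle top z .114
P=[[-.035,-.19,.114],[.035,-.19,.114],[.114,.103,.082],[-.114,.103,.082],[.110,-.3,.082],[-.110,-.3,.082]]
px=s([[558,322],[558,204],[37,66],[42,470],[742,60],[748,450]])
c=fit(P[:4],px[:4],[.57,-.2,0])
print(unproj("top",px,[.114,.114,.086,.086,.082,.082]))
ch=unproj("top",np.array([[211,275],[485,277],[626,287]])/4.4+[90,170],.042);print(ch)
print(unproj("top",[[277,163],[344,160],[421,172]],[.1,.045,.05]))
E
```

```text
cam [0.63413227 0.03135011 0.92424466]
[0.54386936 0.25641111 0.00919098] res px [[0.6, 0.2], [-1.0, 0.9], [2.1, -0.5], [-0.2, -0.1], [1.3, -0.5], [-2.6, -0.0]]
[ 0.52480619 -0.11519294  0.04077826] res px [[3.9, 1.6], [3.3, -1.4], [-3.9, -1.1], [-3.3, 1.0]]
[[ 0.50091325 -0.29789289  0.114     ]
 [ 0.56430304 -0.29648953  0.114     ]
 [ 0.63220356 -0.01611234  0.086     ]
 [ 0.41007339 -0.02384926  0.086     ]
 [ 0.64426679 -0.41387258  0.082     ]
 [ 0.42477248 -0.42218607  0.082     ]]
[[0.59776616 0.36683722 0.042     ]
 [0.60015572 0.22152909 0.042     ]
 [0.59661551 0.14716795 0.042     ]]
[[ 0.75775631  0.04654137  0.1       ]
 [ 0.77687342 -0.10773285  0.045     ]
 [ 0.75306436 -0.28729211  0.05      ]]
```

```bash
cat > g.py <<'E'
# usage: g.py x y z yawdeg (angle of tool y in world) -> row values; TCP target, tool down
import sys; from h import *
from scipy.spatial.transform import Rotation as R
s=robot.observe(); x,y,z,a=map(float,sys.argv[1:5]); a=np.radians(a)
Y=np.array([np.cos(a),np.sin(a),0]); Z=np.array([0,0,-1.]); 
t=R.from_matrix(np.c_[np.cross(Y,Z),Y,Z]); c=R.from_quat(s["tcp_rot"])
d=(np.array([x,y,z])-s["ee_pos"])/.5; r=(t*c.inv()).as_rotvec()/(np.pi/4)
print("t",s["time"],"shift",d.round(4),"turn",r.round(4),"maxok",max(abs(np.r_[d,r]))<=1, "force",s["force"].round(1),"w",round(s["grip_width"],3))
E
python3 g.py .56 -.2 .3 -30
python3 -m inch '[[0.8,0.8,0.09,0,0,1],[0.8,0.8,0.09,0,0,1],[0.8,0.8,0.09,0,0,1],[0.8,0.8,0.09,0,0,1],[0.8,0.8,0.09,0,0,1],[0.8,0.8,0.09,0,0,1],[0.8,0.8,0.09,0,0,1],[0.8,0.8,0.09,0,0,1],[0.8,0.8,0.09,0,0,1],[0.8,0.8,0.09,0,0,1],[0.8,0.8,0.09,0,0,1],[0.8,0.8,0.09,0,0,1]]'
python3 g.py .686 .256 .3 0
```

```text
t 0.15 shift [0.7953 0.8066 0.0885] turn [-1.100e-03 -8.000e-04  9.987e-01] maxok True force [-0.5 -0.7  0.3] w 0.998
time: 1.65
ee_pos: [0.5614, -0.205, 0.3005]
tcp_rot: [0.866, 0.499, -0.001, -0.0]
force: [-0.5, 0.3, -0.0]
grip_width: 1.005
t 1.65 shift [ 0.2493  0.9221 -0.001 ] turn [ 0.0008 -0.0021  0.6687] maxok True force [-0.5  0.3 -0. ] w 1.005
```

```bash
python3 - <<'E'
from h import *
m=optics.camera_model("wrist"); cv2.imwrite("pics/w1.png",optics.capture("wrist")[:,:,::-1])
import pickle; pickle.dump(m,open("pics/w1.pkl","wb"))
E
python3 -m inch '[[0.25,0.92,0,0,0,0.67],[0.25,0.92,0,0,0,0.67],[0.25,0.92,0,0,0,0.67],[0.25,0.92,0,0,0,0.67],[0.25,0.92,0,0,0,0.67],[0.25,0.92,0,0,0,0.67],[0.25,0.92,0,0,0,0.67],[0.25,0.92,0,0,0,0.67],[0.25,0.92,0,0,0,0.67],[0.25,0.92,0,0,0,0.67],[0.25,0.92,0,0,0,0.67]]' -0.3
python3 - <<'E'
from h import *
m=optics.camera_model("wrist"); cv2.imwrite("pics/w2.png",optics.capture("wrist")[:,:,::-1])
import pickle; pickle.dump(m,open("pics/w2.pkl","wb"))
E
```

```text
time: 3.08
ee_pos: [0.687, 0.2527, 0.301]
tcp_rot: [0.708, 0.706, -0.001, 0.001]
force: [0.2, -0.3, -0.3]
grip_width: 0.653
```

View pics/w1.png

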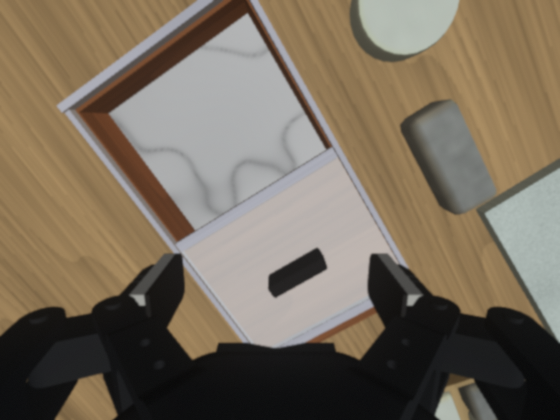

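View pics/w2.png

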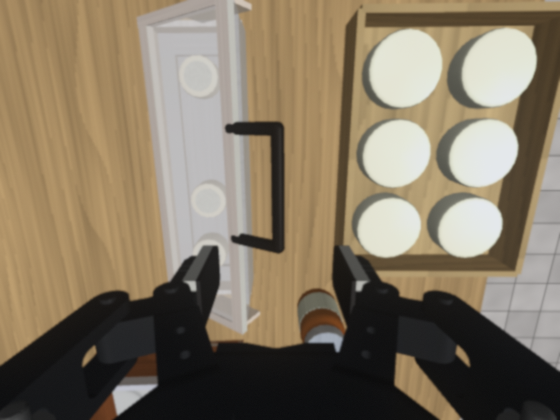

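```bash
python3 - <<'E'
from h import *; import pickle
m=pickle.load(open("pics/w1.pkl","rb"))
print("lip corners,hatch edge L,R", unproj("wrist",[[64,107],[180,246],[333,152]],[.084,.080,.08],m))
print("floor corners near lip", unproj("wrist",[[109,114],[195,231],[248,15]],[.012]*3,m))
print("handle top", unproj("wrist",[[270,296],[325,268],[268,277],[320,249]],[.114]*4,m))
m=pickle.load(open("pics/w2.pkl","rb"))
print("bar",unproj("wrist",[[280,127],[279,247]],.145,m))
print("cheese",unproj("wrist",[[199,75],[208,200]],.042,m))
E
```

```text
lip corners,hatch edge L,R [[ 0.41210481 -0.02515875  0.084     ]
 [ 0.42462964 -0.21293881  0.08      ]
 [ 0.63189854 -0.20571454  0.08      ]]
floor corners near lip [[ 0.41607839 -0.03363634  0.012     ]
 [ 0.42156763 -0.21819634  0.012     ]
 [ 0.62578282 -0.02727667  0.012     ]]
handle top [[ 0.49428884 -0.30613103  0.114     ]
 [ 0.56340688 -0.30645033  0.114     ]
 [ 0.5042648  -0.28477967  0.114     ]
 [ 0.56915426 -0.28404375  0.114     ]]
bar [[0.69045914 0.3152956  0.145     ]
 [0.68967342 0.20367533 0.145     ]]
cheese [[0.59973797 0.37049319 0.042     ]
 [0.60086708 0.22399809 0.042     ]]
```

```bash
python3 g.py .689 .256 .154 0
python3 -m inch '[[0.004,0.007,-0.1,0,0,0],[0.004,0.007,-0.2,0,0,0],[0.004,0.007,-0.25,0,0,0],[0.004,0.007,-0.28,0,0,0],[0.004,0.007,-0.294,0,0,0],[0.004,0.007,-0.294,0,0,0]]' 
python3 -m inch '[[0,0,0,0,0,0],[0,0,0,0,0,0],[0,0,0,0,0,0],[0,0,0,0,0,0],[0,0,0,0,0,0],[0,0,0,0,0,0]]' 1 25
python3 - <<'E'
from h import *
cv2.imwrite("pics/s3.png",optics.capture("side")[:,:,::-1])
E
```

```text
t 3.125 shift [ 0.0042  0.0061 -0.2942] turn [ 0.002  -0.0004  0.002 ] maxok True force [ 0.3  0.2 -0.6] w 0.651
time: 3.88
ee_pos: [0.6892, 0.2564, 0.1547]
tcp_rot: [0.708, 0.706, -0.0, 0.001]
force: [-1.7, -0.1, 0.2]
grip_width: 0.653
time: 4.62
ee_pos: [0.6888, 0.2566, 0.1555]
tcp_rot: [0.708, 0.707, -0.0, 0.0]
force: [-5.5, -1.4, 6.3]
grip_width: 0.128
```

View pics/s3.png

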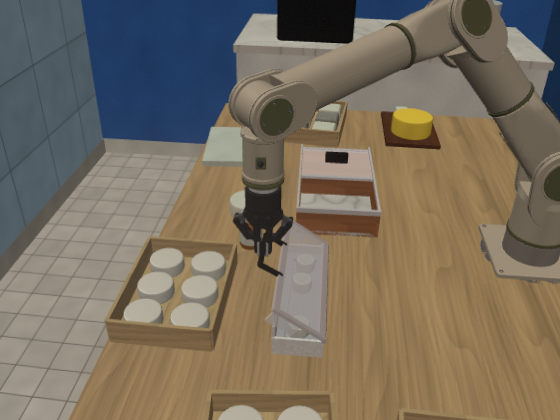

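```bash

python3 -m inch '[[-0.018,0,0.024,0,0,0],[-0.039,0,0.047,0,0,0],[-0.062,0,0.067,0,0,0],[-0.086,0,0.086,0,0,0],[-0.112,0,0.102,0,0,0],[-0.139,0,0.116,0,0,0],[-0.167,0,0.128,0,0,0],[-0.196,0,0.137,0,0,0],[-0.226,0,0.144,0,0,0],[-0.256,0,0.148,0,0,0],[-0.287,0,0.149,0,0,0],[-0.287,0,0.149,0,0,0]]' 
python3 - <<'E'
from h import *
cv2.imwrite("pics/s4.png",optics.capture("side")[:,:,::-1])
E
```

```text
time: 6.18
ee_pos: [0.5443, 0.2556, 0.2315]
tcp_rot: [0.708, 0.706, -0.001, 0.002]
force: [-1.7, -4.8, 5.8]
grip_width: 0.129
```

View pics/s4.png

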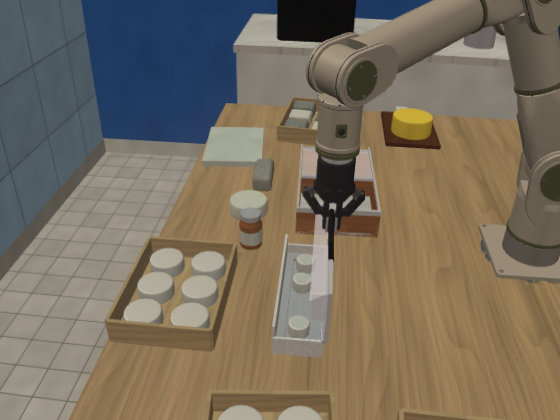

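```bash

python3 -m inch '[[-0.031,0,-0.001,0,0,0],[-0.061,0,-0.005,0,0,0],[-0.091,0,-0.012,0,0,0],[-0.12,0,-0.021,0,0,0],[-0.148,0,-0.033,0,0,0],[-0.175,0,-0.047,0,0,0],[-0.201,0,-0.063,0,0,0],[-0.225,0,-0.082,0,0,0],[-0.247,0,-0.103,0,0,0],[-0.264,0,-0.12,0,0,0],[-0.27,0,-0.128,0,0,0],[-0.27,0,-0.128,0,0,0]]' 
python3 - <<'E'
from h import *
cv2.imwrite("pics/s5.png",optics.capture("side")[:,:,::-1])
E
```

```text
time: 7.72
ee_pos: [0.4093, 0.2551, 0.1672]
tcp_rot: [0.708, 0.706, -0.001, 0.002]
force: [0.6, -5.5, 3.5]
grip_width: 0.124
```

View pics/s5.png

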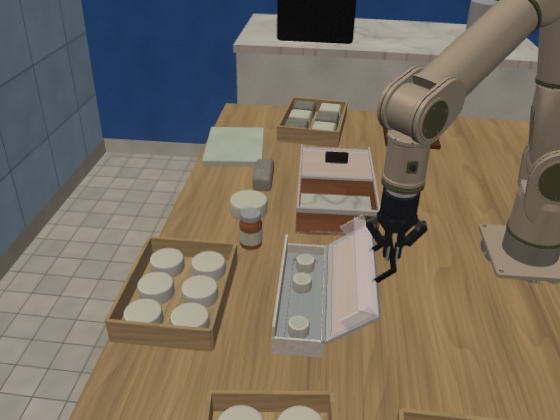

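```bash

python3 -m inch '[[0,0,0,0,0,0],[0,0,0,0,0,0],[0,0,0,0,0,0],[0,0,0,0,0,0]]' -0.3
python3 -m inch '[[0,0,0.05,0,0,0],[0,0,0.1,0,0,0],[0,0,0.2,0,0,0],[0,0,0.3,0,0,0],[-0.05,0,0.3,0,0,0],[-0.05,0,0.3,0,0,0]]' -1
python3 - <<'E'
from h import *
a=optics.capture("top")[:,:,::-1]
cv2.imwrite("pics/t6.png",a)
cv2.imwrite("pics/t6k.png",cv2.resize(a[170:320,90:270],None,fx=4,fy=4,interpolation=3))
E
```

```text
time: 8.28
ee_pos: [0.4092, 0.2553, 0.1672]
tcp_rot: [0.708, 0.706, -0.001, 0.002]
force: [-0.4, -1.3, 0.8]
grip_width: 0.648
time: 9.02
ee_pos: [0.3833, 0.2559, 0.3178]
tcp_rot: [0.707, 0.707, -0.001, 0.002]
force: [-0.2, 0.6, -0.3]
grip_width: 0.998
```

View pics/t6k.png

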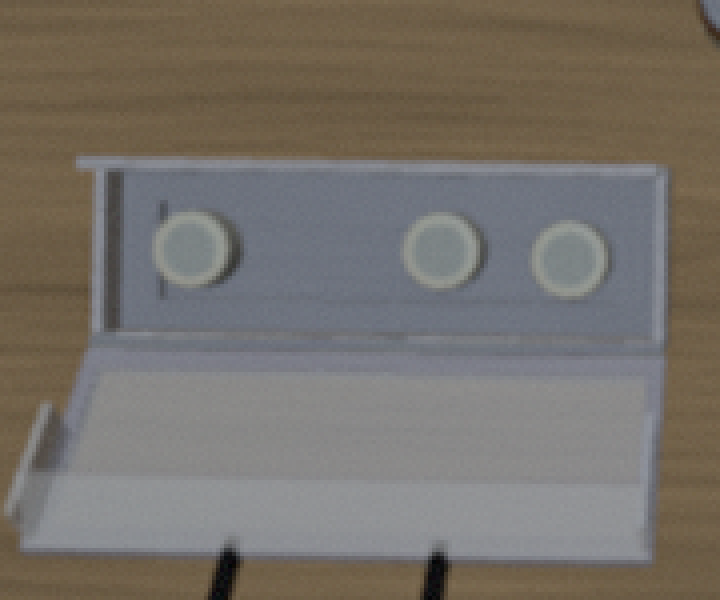

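```bash
python3 - <<'E'
from h import *
print(robot.observe()["joints"].round(2))
print(unproj("top",np.array([[192,248],[442,250],[570,259]])/4+[90,170],.042))
E
python3 g.py .55 .23 .3 -90
python3 g.py .55 .23 .3 90
```

```text
[ 0.2  -0.03 -0.86  1.73 -0.01  1.43 -0.66]
[[0.59892903 0.36676173 0.042     ]
 [0.60122164 0.22092261 0.042     ]
 [0.59773045 0.14666868 0.042     ]]
t 9.075 shift [ 0.3319 -0.0507 -0.0346] turn [ 0.0065 -0.0033 -1.9977] maxok False force [-0.9 -0.1 -0.6] w 1.004
t 9.075 shift [ 0.3319 -0.0507 -0.0346] turn [0.0033 0.0065 2.0023] maxok False force [-0.9 -0.1 -0.6] w 1.004
```

```bash

python3 -m inch '[[0.33,-0.05,0,0,0,1],[0.33,-0.05,0,0,0,1],[0.33,-0.05,0,0,0,1],[0.33,-0.05,0,0,0,1],[0.33,-0.05,0,0,0,1],[0.33,-0.05,0,0,0,1]]'
python3 g.py .62 .22 .3 90
```

```text
time: 9.82
ee_pos: [0.5489, 0.2304, 0.317]
tcp_rot: [0.385, 0.923, -0.0, 0.002]
force: [-0.4, -0.9, 0.2]
grip_width: 0.999
t 9.825 shift [ 0.1421 -0.0208 -0.0341] turn [8.000e-04 6.500e-03 1.006e+00] maxok False force [-0.4 -0.9  0.2] w 0.999
```

```bash

python3 -m inch '[[0.14,-0.02,0,0,0,1],[0.14,-0.02,0,0,0,1],[0.14,-0.02,0,0,0,1],[0.14,-0.02,0,0,0,1],[0.14,-0.02,0,0,0,1],[0.14,-0.02,0,0,0,1]]'
python3 - <<'E'
from h import *
m=optics.camera_model("wrist"); cv2.imwrite("pics/w7.png",optics.capture("wrist")[:,:,::-1])
import pickle; pickle.dump(m,open("pics/w7.pkl","wb")); print(proj("wrist",[[.599,.367,.042],[.601,.221,.042],[.598,.147,.042]],m))
E
```

```text
time: 10.58
ee_pos: [0.6188, 0.2204, 0.3172]
tcp_rot: [0.005, 1.0, 0.0, 0.003]
force: [-0.5, -0.4, 0.4]
grip_width: 1.002
[[389.97496993 157.43505241]
 [275.00266744 160.22028677]
 [216.75305767 158.39981498]]
```

View pics/w7.png

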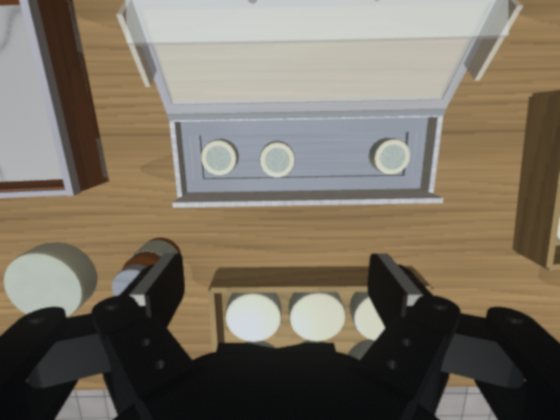

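```bash

python3 g.py .600 .368 .12 90
python3 -m inch '[[-0.04,0.294,-0.1,0,0,0],[-0.04,0.294,-0.2,0,0,0],[-0.04,0.294,-0.3,0,0,0],[-0.04,0.294,-0.395,0,0,0],[-0.04,0.294,-0.395,0,0,0],[-0.04,0.294,-0.395,0,0,0]]' -0.5
python3 g.py .600 .368 .047 90
python3 - <<'E'
from h import *
m=optics.camera_model("wrist"); cv2.imwrite("pics/w8.png",optics.capture("wrist")[:,:,::-1])
E
```

```text
t 10.625 shift [-0.0376  0.2951 -0.3943] turn [-0.0013  0.0065  0.0112] maxok True force [ 0.1 -0.2 -0.3] w 0.995
time: 11.38
ee_pos: [0.599, 0.367, 0.12]
tcp_rot: [0.005, 1.0, 0.0, 0.002]
force: [1.3, 0.3, 0.4]
grip_width: 0.749
t 11.375 shift [ 0.0019  0.0019 -0.146 ] turn [-0.0006  0.0059  0.0133] maxok True force [1.3 0.3 0.4] w 0.749
```

View pics/w8.png

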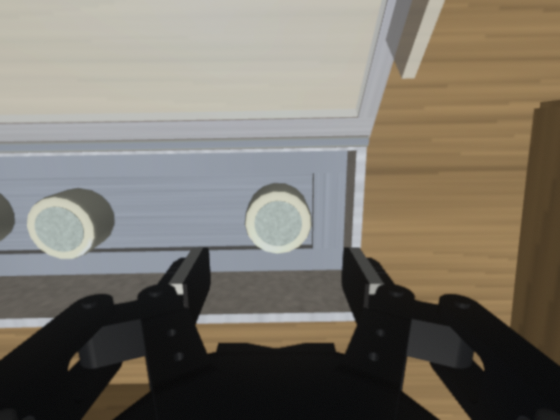

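```bash

python3 -m inch '[[0.002,0.002,-0.03,0,0,0],[0.002,0.002,-0.06,0,0,0],[0.002,0.002,-0.09,0,0,0],[0.002,0.002,-0.12,0,0,0],[0.002,0.002,-0.14,0,0,0],[0.002,0.002,-0.146,0,0,0],[0.002,0.002,-0.146,0,0,0]]'
python3 -m inch '[[0,0,0,0,0,0],[0,0,0,0,0,0],[0,0,0,0,0,0],[0,0,0,0,0,0]]' 0.6 20
python3 -m inch '[[0,0,0.02,0,0,0],[0,0,0.06,0,0,0],[0,0,0.12,0,0,0],[0,0,0.2,0,0,0],[0,0,0.3,0,0,0],[0,0,0.3,0,0,0]]'
python3 - <<'E'
from h import *
m=optics.camera_model("wrist"); cv2.imwrite("pics/w9.png",optics.capture("wrist")[:,:,::-1])
cv2.imwrite("pics/s9.png",optics.capture("side")[:,:,::-1])
E
```

```text
time: 12.3
ee_pos: [0.6009, 0.3685, 0.0489]
tcp_rot: [0.005, 1.0, 0.001, 0.003]
force: [-0.4, 1.2, -0.4]
grip_width: 0.755
time: 12.8
ee_pos: [0.6012, 0.3687, 0.0496]
tcp_rot: [0.005, 1.0, 0.001, 0.004]
force: [-0.4, -0.0, 5.0]
grip_width: 0.527
time: 13.55
ee_pos: [0.6022, 0.3704, 0.2058]
tcp_rot: [0.005, 1.0, 0.004, 0.007]
force: [-0.4, 0.6, -0.9]
grip_width: 0.529
```

View pics/w9.png

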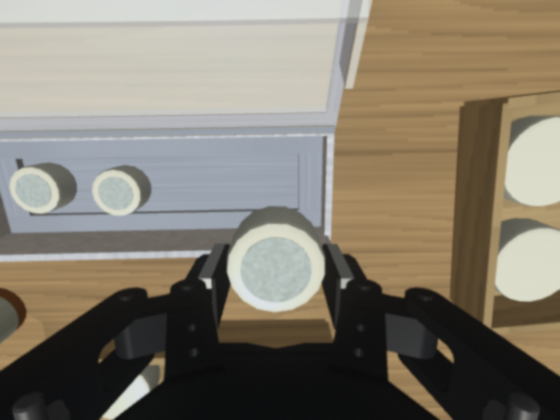

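View pics/s9.png

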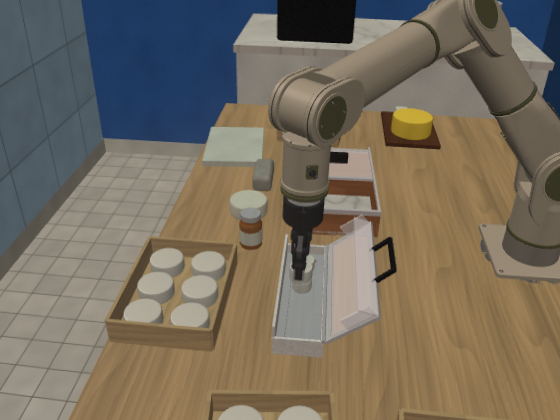

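```bash

python3 g.py .580 -.113 .2 90
python3 -m inch '[[-0.003,-0.04,0,0,0,0],[-0.01,-0.12,0,0,0,0],[-0.02,-0.22,0,0,0,0],[-0.025,-0.33,0,0,0,0],[-0.03,-0.44,0,0,0,0],[-0.035,-0.55,0,0,0,0],[-0.04,-0.66,0,0,0,0],[-0.044,-0.77,0,0,0,0],[-0.044,-0.86,0,0,0,0],[-0.044,-0.93,0,0,0,0],[-0.044,-0.967,0,0,0,0],[-0.044,-0.967,0,0,0,0]]'
python3 g.py .580 -.114 .0515 91.7
python3 - <<'E'
from h import *
m=optics.camera_model("wrist"); cv2.imwrite("pics/w10.png",optics.capture("wrist")[:,:,::-1])
E
```

```text
t 13.65 shift [-0.0425 -0.9638 -0.0017] turn [-0.0041  0.0117  0.0136] maxok True force [-0.7  0.  -0.5] w 0.529
time: 15.15
ee_pos: [0.5789, -0.1152, 0.2002]
tcp_rot: [0.006, 1.0, 0.002, 0.004]
force: [0.0, 1.2, -0.1]
grip_width: 0.526
t 15.15 shift [ 0.0022  0.0024 -0.2975] turn [-0.005   0.0103  0.0534] maxok True force [ 0.   1.2 -0.1] w 0.526
```

View pics/w10.png

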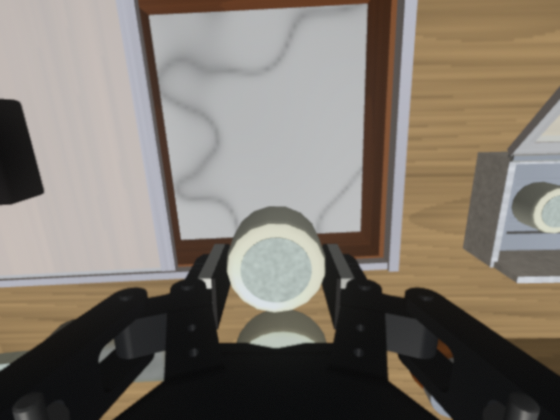

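```bash

python3 -m inch '[[0.002,0.002,-0.03,0,0,0.05],[0.002,0.002,-0.09,0,0,0.05],[0.002,0.002,-0.16,0,0,0.05],[0.002,0.002,-0.22,0,0,0.05],[0.002,0.002,-0.26,0,0,0.05],[0.002,0.002,-0.28,0,0,0.05],[0.002,0.002,-0.29,0,0,0.05],[0.002,0.002,-0.295,0,0,0.05],[0.002,0.002,-0.297,0,0,0.05],[0.002,0.002,-0.297,0,0,0.05]]'
```

```text
time: 16.45
ee_pos: [0.5803, -0.1126, 0.0524]
tcp_rot: [-0.015, 1.0, 0.002, 0.005]
force: [-0.0, 0.4, -0.9]
grip_width: 0.529
```

```bash

python3 -m inch '[[0,0,-0.002,0,0,0],[0,0,-0.005,0,0,0],[0,0,-0.005,0,0,0]]'
python3 -m inch '[[0,0,0,0,0,0],[0,0,0,0,0,0],[0,0,0,0,0,0]]' -0.4
python3 -m inch '[[0,0,0.02,0,0,0],[0,0,0.06,0,0,0],[0,0,0.12,0,0,0],[0,0,0.2,0,0,0],[0,0,0.3,0,0,0],[0,0,0.3,0,0,0]]'
python3 - <<'E'
from h import *
m=optics.camera_model("wrist"); cv2.imwrite("pics/w11.png",optics.capture("wrist")[:,:,::-1])
cv2.imwrite("pics/t11.png",optics.capture("top")[:,:,::-1])
E
```

```text
time: 16.82
ee_pos: [0.5802, -0.1126, 0.0498]
tcp_rot: [-0.014, 1.0, 0.002, 0.004]
force: [0.8, 1.0, -1.5]
grip_width: 0.527
time: 17.2
ee_pos: [0.5803, -0.1126, 0.0499]
tcp_rot: [-0.014, 1.0, 0.002, 0.005]
force: [0.0, -0.4, 0.2]
grip_width: 0.705
time: 17.95
ee_pos: [0.5824, -0.1121, 0.2054]
tcp_rot: [-0.015, 1.0, 0.001, 0.008]
force: [-0.3, -0.1, 0.1]
grip_width: 0.699
```

View pics/w11.png

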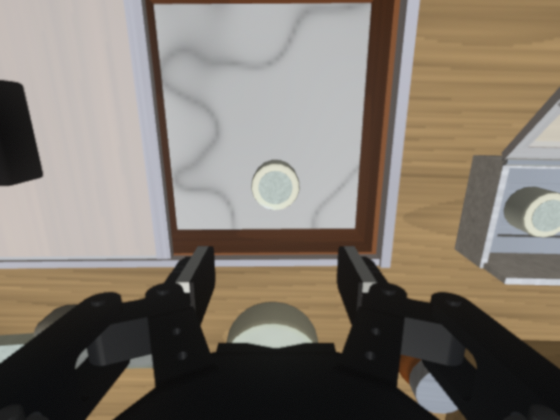

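View pics/t11.png

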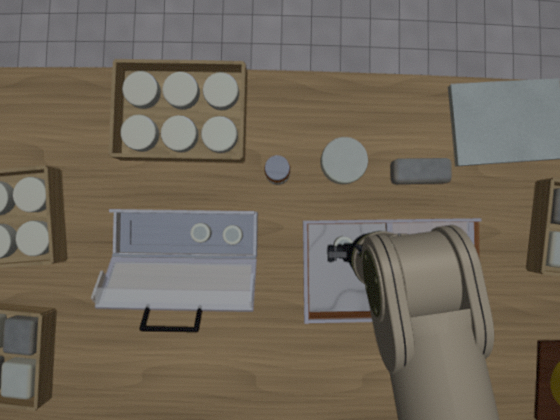

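```bash

python3 g.py .601 .222 .12 90
python3 -m inch '[[0.01,0.1,0,0,0,0],[0.02,0.22,0,0,0,0],[0.036,0.34,0,0,0,0],[0.036,0.46,0,0,0,0],[0.036,0.58,0,0,0,0],[0.036,0.668,-0.05,0,0,-0.035],[0.036,0.668,-0.12,0,0,-0.035],[0.036,0.668,-0.17,0,0,-0.035],[0.036,0.668,-0.17,0,0,-0.035]]' -0.5
python3 g.py .601 .222 .047 90
python3 - <<'E'
from h import *
m=optics.camera_model("wrist"); cv2.imwrite("pics/w12.png",optics.capture("wrist")[:,:,::-1])
E
```

```text
t 18.05 shift [ 0.041   0.6692 -0.1624] turn [-0.0041  0.0136 -0.037 ] maxok True force [-0.6 -1.1 -0.8] w 0.7
time: 19.18
ee_pos: [0.597, 0.2207, 0.1137]
tcp_rot: [-0.001, 1.0, 0.001, 0.003]
force: [0.8, 0.6, 0.3]
grip_width: 0.755
t 19.175 shift [ 0.008   0.0026 -0.1334] turn [-0.002   0.0078 -0.0025] maxok True force [0.8 0.6 0.3] w 0.755
```

View pics/w12.png

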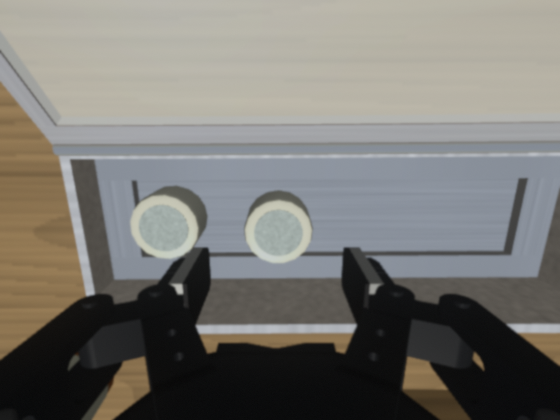

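```bash

python3 -m inch '[[0.008,0.006,-0.03,0,0,0],[0.008,0.006,-0.06,0,0,0],[0.008,0.006,-0.09,0,0,0],[0.008,0.006,-0.115,0,0,0],[0.008,0.006,-0.13,0,0,0],[0.008,0.006,-0.134,0,0,0],[0.008,0.006,-0.134,0,0,0]]' -0.4
python3 -m inch '[[0,0,0,0,0,0],[0,0,0,0,0,0],[0,0,0,0,0,0],[0,0,0,0,0,0]]' 0.6 20
python3 -m inch '[[0,0,0.02,0,0,0],[0,0,0.06,0,0,0],[0,0,0.12,0,0,0],[0,0,0.2,0,0,0],[0,0,0.3,0,0,0],[0,0,0.3,0,0,0]]'
python3 - <<'E'
from h import *
m=optics.camera_model("wrist"); cv2.imwrite("pics/w13.png",optics.capture("wrist")[:,:,::-1])
E
python3 g.py .524 -.1145 .2 91.7
```

```text
time: 20.1
ee_pos: [0.602, 0.2243, 0.0488]
tcp_rot: [-0.001, 1.0, 0.001, 0.004]
force: [-0.4, 0.1, -0.1]
grip_width: 0.701
time: 20.6
ee_pos: [0.6024, 0.2245, 0.0494]
tcp_rot: [-0.001, 1.0, 0.002, 0.005]
force: [-0.6, -0.3, 6.8]
grip_width: 0.526
time: 21.35
ee_pos: [0.6037, 0.226, 0.205]
tcp_rot: [-0.001, 1.0, 0.003, 0.008]
force: [0.9, -0.2, -1.3]
grip_width: 0.53
t 21.4 shift [-0.1579 -0.6793 -0.0045] turn [-0.0056  0.0173  0.0354] maxok True force [-0.7 -0.  -1.5] w 0.532
```

View pics/w13.png

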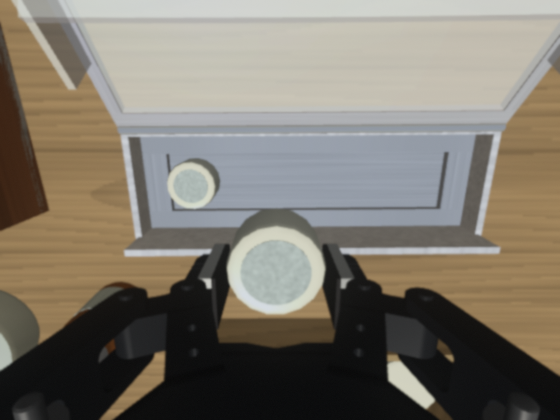

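```bash

python3 -m inch '[[-0.01,-0.04,0,0,0.01,0.03],[-0.03,-0.12,0,0,0.017,0.035],[-0.06,-0.22,0,0,0.017,0.035],[-0.09,-0.33,0,0,0.017,0.035],[-0.12,-0.44,0,0,0.017,0.035],[-0.14,-0.54,0,0,0.017,0.035],[-0.158,-0.62,0,0,0.017,0.035],[-0.16,-0.665,0,0,0.017,0.035],[-0.16,-0.68,0,0,0.017,0.035],[-0.16,-0.68,0,0,0.017,0.035]]'
python3 g.py .523 -.1145 .0515 91.7
python3 - <<'E'
from h import *
m=optics.camera_model("wrist"); cv2.imwrite("pics/w14.png",optics.capture("wrist")[:,:,::-1])
E
```

```text
time: 22.65
ee_pos: [0.5228, -0.1143, 0.2019]
tcp_rot: [-0.015, 1.0, 0.003, -0.0]
force: [-0.1, 1.6, -1.4]
grip_width: 0.529
t 22.65 shift [ 4.000e-04 -3.000e-04 -3.008e-01] turn [-0.0065 -0.0006  0.0002] maxok True force [-0.1  1.6 -1.4] w 0.529
```

View pics/w14.png

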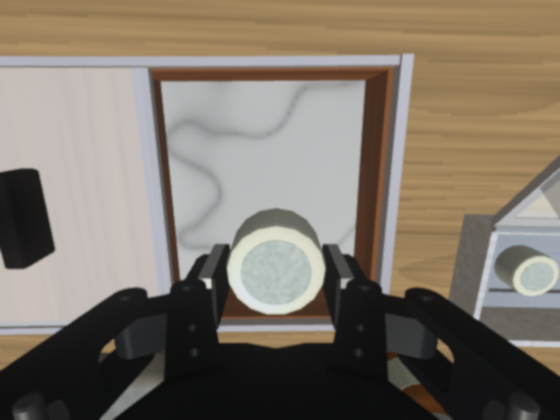

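```bash

python3 -m inch '[[0,0,-0.03,0,0,0],[0,0,-0.09,0,0,0],[0,0,-0.16,0,0,0],[0,0,-0.22,0,0,0],[0,0,-0.26,0,0,0],[0,0,-0.28,0,0,0],[0,0,-0.29,0,0,0],[0,0,-0.3,0,0,0],[0,0,-0.304,0,0,0],[0,0,-0.306,0,0,0],[0,0,-0.306,0,0,0]]'
python3 -m inch '[[0,0,0,0,0,0],[0,0,0,0,0,0],[0,0,0,0,0,0]]' -0.4
python3 -m inch '[[0,0,0.02,0,0,0],[0,0,0.06,0,0,0],[0,0,0.12,0,0,0],[0,0,0.2,0,0,0],[0,0,0.3,0,0,0],[0,0,0.3,0,0,0]]'
python3 - <<'E'
from h import *
m=optics.camera_model("wrist"); cv2.imwrite("pics/w15.png",optics.capture("wrist")[:,:,::-1])
E
python3 g.py .599 .148 .12 90
```

```text
time: 24.08
ee_pos: [0.5231, -0.1137, 0.0494]
tcp_rot: [-0.015, 1.0, 0.002, 0.0]
force: [-1.6, 0.0, 2.9]
grip_width: 0.526
time: 24.45
ee_pos: [0.5232, -0.1137, 0.0495]
tcp_rot: [-0.015, 1.0, 0.002, 0.0]
force: [0.9, 1.0, 0.0]
grip_width: 0.702
time: 25.2
ee_pos: [0.5252, -0.1135, 0.2044]
tcp_rot: [-0.015, 1.0, 0.001, 0.003]
force: [0.2, -0.6, -0.3]
grip_width: 0.702
t 25.25 shift [ 0.1498  0.5234 -0.1641] turn [-0.0035  0.005  -0.0389] maxok True force [-0.  -0.3 -0.2] w 0.699
```

View pics/w15.png

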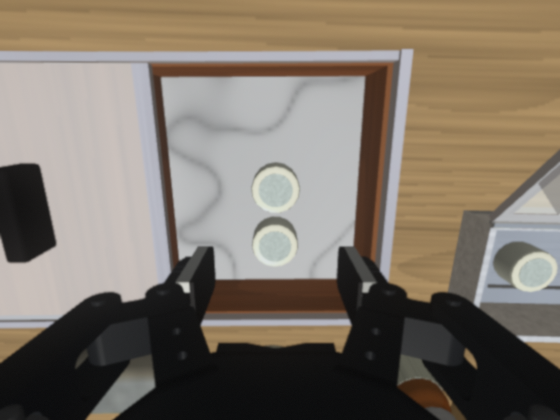

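```bash

python3 -m inch '[[0.03,0.1,0,0,0,0],[0.06,0.22,0,0,0,0],[0.1,0.34,0,0,0,0],[0.15,0.46,0,0,0,-0.035],[0.15,0.523,-0.05,0,0,-0.035],[0.15,0.523,-0.12,0,0,-0.035],[0.15,0.523,-0.165,0,0,-0.035],[0.15,0.523,-0.165,0,0,-0.035]]' -0.5
python3 g.py .599 .148 .047 90
python3 - <<'E'
from h import *
m=optics.camera_model("wrist"); cv2.imwrite("pics/w16.png",optics.capture("wrist")[:,:,::-1])
E
```

```text
time: 26.25
ee_pos: [0.5982, 0.1466, 0.1178]
tcp_rot: [-0.001, 1.0, 0.001, 0.0]
force: [-0.3, 0.2, 1.0]
grip_width: 0.753
t 26.25 shift [ 0.0016  0.0028 -0.1417] turn [-0.0023  0.0009 -0.0029] maxok True force [-0.3  0.2  1. ] w 0.753
```

View pics/w16.png

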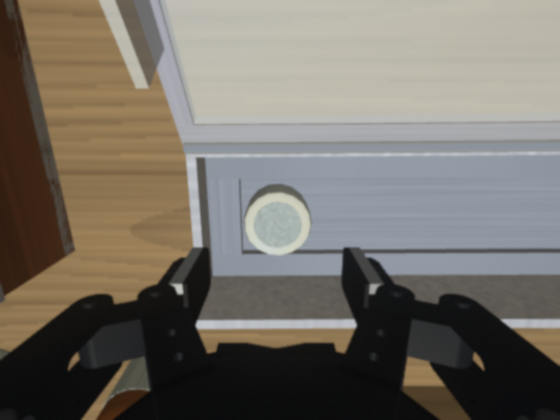

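```bash

python3 -m inch '[[0.001,0.003,-0.03,0,0,0],[0.001,0.003,-0.06,0,0,0],[0.001,0.003,-0.09,0,0,0],[0.001,0.003,-0.12,0,0,0],[0.001,0.003,-0.138,0,0,0],[0.001,0.003,-0.142,0,0,0],[0.001,0.003,-0.142,0,0,0]]'
python3 -m inch '[[0,0,0,0,0,0],[0,0,0,0,0,0],[0,0,0,0,0,0],[0,0,0,0,0,0]]' 0.6 20
python3 -m inch '[[0,0,0.02,0,0,0],[0,0,0.06,0,0,0],[0,0,0.12,0,0,0],[0,0,0.2,0,0,0],[0,0,0.3,0,0,0],[0,0,0.3,0,0,0]]'
python3 - <<'E'
from h import *
m=optics.camera_model("wrist"); cv2.imwrite("pics/w17.png",optics.capture("wrist")[:,:,::-1])
cv2.imwrite("pics/t17.png",optics.capture("top")[:,:,::-1])
E
python3 g.py .466 -.116 .2 91.7
```

```text
time: 27.18
ee_pos: [0.5997, 0.1487, 0.0487]
tcp_rot: [-0.001, 1.0, 0.001, 0.002]
force: [-0.5, 0.4, -0.6]
grip_width: 0.751
time: 27.68
ee_pos: [0.6001, 0.1488, 0.0494]
tcp_rot: [-0.001, 1.0, 0.001, 0.002]
force: [-0.2, -1.1, 5.7]
grip_width: 0.529
time: 28.42
ee_pos: [0.6016, 0.1501, 0.2048]
tcp_rot: [-0.001, 1.0, 0.002, 0.006]
force: [0.2, 0.7, -1.3]
grip_width: 0.528
t 28.525 shift [-0.2683 -0.5297 -0.0006] turn [-0.0035  0.007   0.0351] maxok True force [ 0.4 -0.9 -1. ] w 0.531
```

View pics/w17.png

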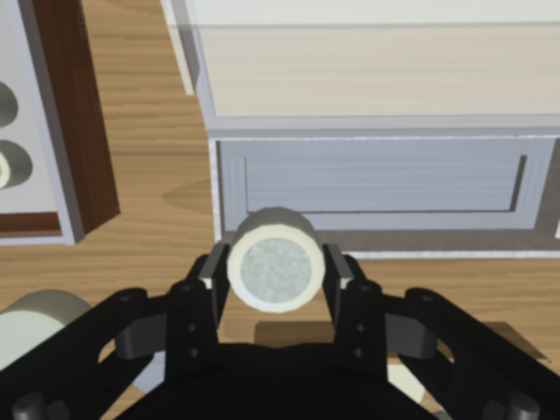

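View pics/t17.png

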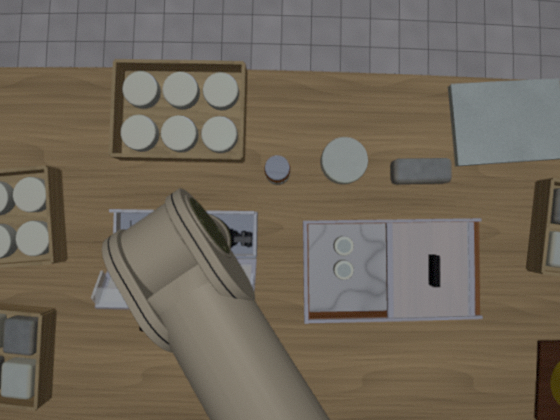

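```bash

python3 -m inch '[[-0.02,-0.04,0,0,0.01,0.03],[-0.06,-0.12,0,0,0.007,0.035],[-0.11,-0.21,0,0,0.007,0.035],[-0.16,-0.3,0,0,0.007,0.035],[-0.2,-0.39,0,0,0.007,0.035],[-0.24,-0.46,0,0,0.007,0.035],[-0.26,-0.51,0,0,0.007,0.035],[-0.268,-0.53,0,0,0.007,0.035],[-0.268,-0.53,0,0,0.007,0.035]]'
python3 g.py .466 -.116 .049 91.7
python3 - <<'E'
from h import *
m=optics.camera_model("wrist"); cv2.imwrite("pics/w18.png",optics.capture("wrist")[:,:,::-1])
E
```

```text
time: 29.65
ee_pos: [0.4659, -0.1161, 0.2]
tcp_rot: [-0.014, 1.0, 0.002, -0.0]
force: [0.5, 0.8, -0.5]
grip_width: 0.529
t 29.65 shift [ 1.000e-04  2.000e-04 -3.019e-01] turn [-0.0041 -0.0007  0.0011] maxok True force [ 0.5  0.8 -0.5] w 0.529
```

View pics/w18.png

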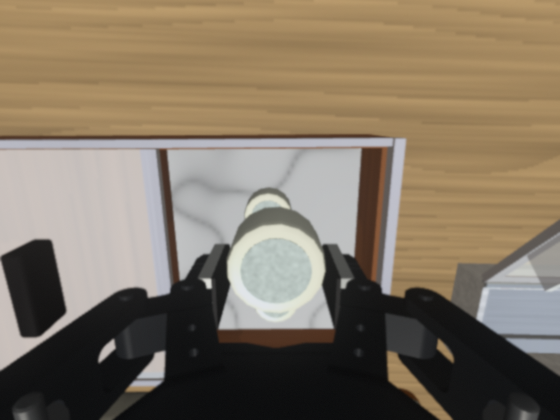

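```bash
python3 - <<'E'
from h import *
cv2.imwrite("pics/t18.png",cv2.resize(optics.capture("top")[200:340,290:490,::-1],None,fx=4,fy=4,interpolation=3))
print(unproj("wrist",[[268,210],[276,305]],.042))
E
```

```text
[[ 0.47960297 -0.12015961  0.042     ]
 [ 0.58040686 -0.10953144  0.042     ]]
```

View pics/t18.png

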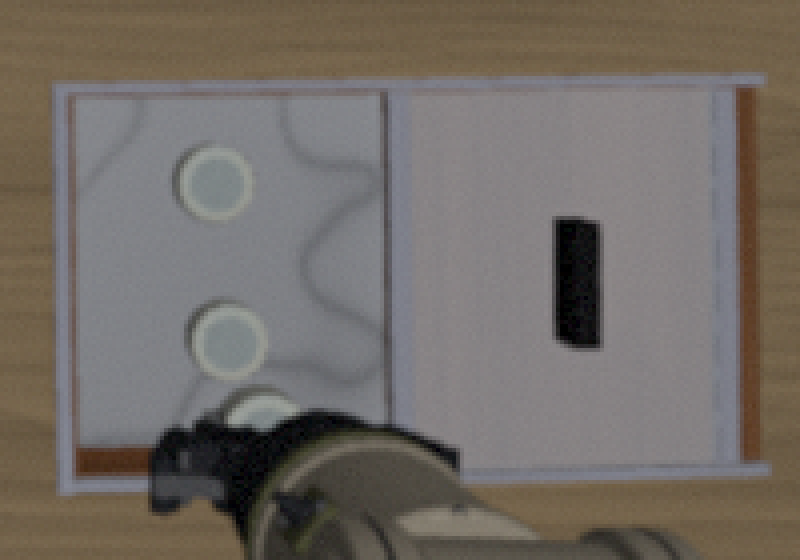

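```bash
python3 - <<'E'
from h import *
print(unproj("top",np.array([[228,341],[215,184]])/4+[290,200],.042), robot.observe()["joints"].round(2))
E
python3 g.py .533 -.168 .2 47

```

```text
[[ 0.48648543 -0.12111446  0.042     ]
 [ 0.57733422 -0.11153849  0.042     ]] [ 1.15  0.18 -1.07  1.86  0.16  1.2   1.63]
t 29.75 shift [ 0.133  -0.1064 -0.0004] turn [-0.0043  0.0018 -0.9953] maxok True force [ 0.4  0.3 -0.6] w 0.524
```

```bash

python3 -m inch '[[0.02,-0.02,0,0,0,-0.1],[0.05,-0.04,0,0,0,-0.25],[0.08,-0.06,0,0,0,-0.45],[0.11,-0.09,0,0,0,-0.65],[0.13,-0.1,0,0,0,-0.85],[0.133,-0.106,0,0,0,-1],[0.133,-0.106,0,0,0,-1],[0.133,-0.106,0,0,0,-1]]'
python3 g.py .533 -.168 .2 1.7
```

```text
time: 30.75
ee_pos: [0.5332, -0.1668, 0.2001]
tcp_rot: [0.366, 0.93, 0.002, 0.001]
force: [1.1, 0.3, -0.6]
grip_width: 0.528
t 30.75 shift [-0.0004 -0.0024 -0.0002] turn [-0.0022  0.0043 -1.0071] maxok False force [ 1.1  0.3 -0.6] w 0.528
```

```bash

python3 -m inch '[[0,0,0,0,0,-0.1],[0,0,0,0,0,-0.25],[0,0,0,0,0,-0.45],[0,0,0,0,0,-0.65],[0,0,0,0,0,-0.85],[0,0,0,0,0,-1],[0,0,0,0,0,-1],[0,0,0,0,0,-1]]'
python3 g.py .533 -.168 .049 1.7
python3 - <<'E'
from h import *
cv2.imwrite("pics/w19.png",optics.capture("wrist")[:,:,::-1])
print(robot.observe()["joints"].round(2))
E
```

```text
time: 31.75
ee_pos: [0.5332, -0.1666, 0.2001]
tcp_rot: [0.693, 0.721, 0.001, 0.001]
force: [0.6, -0.6, -0.9]
grip_width: 0.53
t 31.75 shift [-0.0004 -0.0029 -0.3022] turn [-0.0004  0.0047 -0.0119] maxok True force [ 0.6 -0.6 -0.9] w 0.53
[ 0.86  0.31 -0.75  1.69  0.22  1.23  0.09]
```

View pics/w19.png

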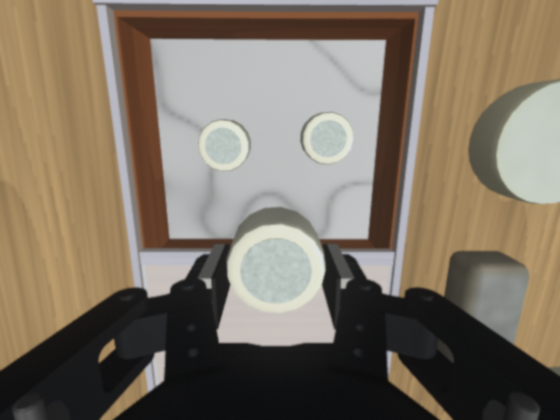

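```bash

python3 -m inch '[[0,0,-0.03,0,0,0],[0,0,-0.09,0,0,0],[0,0,-0.16,0,0,0],[0,0,-0.22,0,0,0],[0,0,-0.26,0,0,0],[0,0,-0.28,0,0,0],[0,0,-0.29,0,0,0],[0,0,-0.297,0,0,0],[0,0,-0.301,0,0,0],[0,0,-0.303,0,0,0],[0,0,-0.303,0,0,0]]'
python3 -m inch '[[0,0,0,0,0,0],[0,0,0,0,0,0],[0,0,0,0,0,0]]' -0.35
python3 -m inch '[[0,0,0.02,0,0,0],[0,0,0.06,0,0,0],[0,0,0.12,0,0,0],[0,0,0.2,0,0,0],[0,0,0.3,0,0,0],[0,0,0.3,0,0,0]]'
python3 - <<'E'
from h import *
cv2.imwrite("pics/w20.png",optics.capture("wrist")[:,:,::-1])
print(unproj("wrist",[[224,145],[328,138]],.042))
E
```

```text
time: 33.17
ee_pos: [0.5335, -0.1667, 0.0493]
tcp_rot: [0.693, 0.721, 0.001, 0.002]
force: [-2.3, -0.1, 5.1]
grip_width: 0.529
time: 33.55
ee_pos: [0.5335, -0.1667, 0.0493]
tcp_rot: [0.693, 0.72, 0.001, 0.002]
force: [-0.2, -0.5, 0.9]
grip_width: 0.676
time: 34.3
ee_pos: [0.5357, -0.1668, 0.2048]
tcp_rot: [0.693, 0.721, 0.003, 0.005]
force: [0.5, -0.2, -0.4]
grip_width: 0.673
[[ 0.48793833 -0.12166017  0.042     ]
 [ 0.57992811 -0.1121267   0.042     ]]
```

View pics/w20.png

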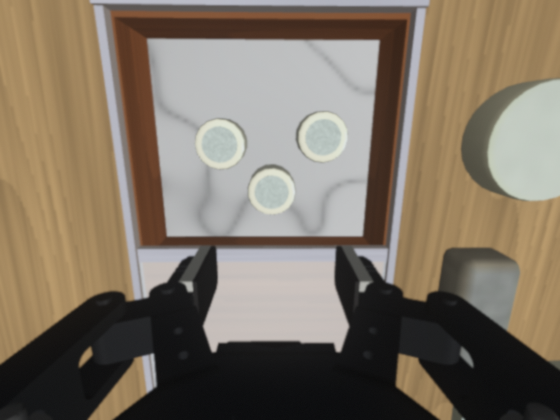

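```bash

python3 g.py .409 .255 .3 0
python3 -m inch '[[0,0.05,0.1,0,0,0],[-0.05,0.2,0.19,0,0,0],[-0.1,0.32,0.19,0,0,0],[-0.15,0.44,0.19,0,0,0],[-0.2,0.56,0.19,0,0,0],[-0.25,0.68,0.19,0,0,0],[-0.254,0.8,0.19,0,0,-0.05],[-0.254,0.844,0.19,0,0,-0.05],[-0.254,0.844,0.19,0,0,-0.05],[-0.254,0.844,0.19,0,0,-0.05]]'
python3 g.py .409 .255 .167 0
python3 - <<'E'
from h import *
cv2.imwrite("pics/w21.png",optics.capture("wrist")[:,:,::-1])
cv2.imwrite("pics/t21.png",optics.capture("top")[:,:,::-1])
print(robot.observe()["joints"].round(2))
print(proj("wrist",[[.4085,.311,.158],[.4085,.2,.158]]))
E
```

```text
t 34.35 shift [-0.2511  0.8436  0.1953] turn [ 0.0031  0.0108 -0.0488] maxok True force [-0.2 -0.2 -1.4] w 0.677
time: 35.6
ee_pos: [0.4074, 0.2546, 0.2969]
tcp_rot: [0.707, 0.707, 0.001, 0.004]
force: [0.2, -0.9, -0.6]
grip_width: 0.673
t 35.6 shift [ 0.0032  0.0007 -0.2598] turn [0.0038 0.0091 0.0007] maxok True force [ 0.2 -0.9 -0.6] w 0.673
[ 0.52  0.09 -1.21  1.72  0.09  1.39 -0.71]
[[275.14883778 133.96841487]
 [275.60503445 258.93345278]]
```

View pics/w21.png

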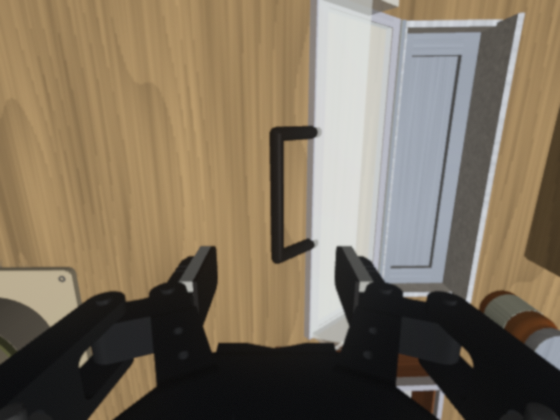

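View pics/t21.png

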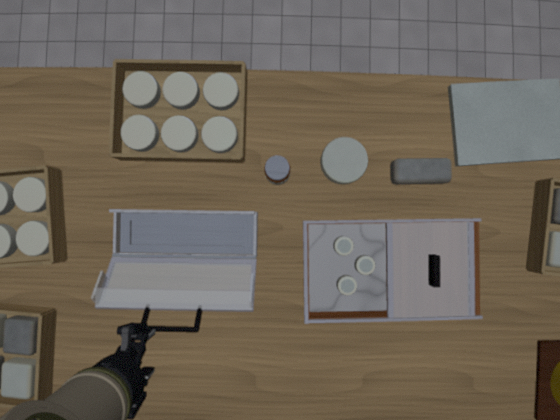

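```bash

python3 -m inch '[[0.003,0,-0.08,0,0.009,0],[0.003,0,-0.16,0,0.009,0],[0.003,0,-0.22,0,0.009,0],[0.003,0,-0.25,0,0.009,0],[0.003,0,-0.26,0,0.009,0],[0.003,0,-0.26,0,0.009,0]]'
python3 -m inch '[[0,0,0,0,0,0],[0,0,0,0,0,0],[0,0,0,0,0,0],[0,0,0,0,0,0],[0,0,0,0,0,0],[0,0,0,0,0,0]]' 1 25

```

```text
time: 36.45
ee_pos: [0.4099, 0.2538, 0.1678]
tcp_rot: [0.708, 0.706, -0.001, 0.002]
force: [-0.1, -0.5, -0.4]
grip_width: 0.672
time: 37.2
ee_pos: [0.4094, 0.254, 0.1682]
tcp_rot: [0.708, 0.706, -0.001, 0.002]
force: [-4.7, -2.8, 7.7]
grip_width: 0.127
```

```bash

python3 -m inch '[[0.02,0,0.021,0,0,0],[0.042,0,0.042,0,0,0],[0.066,0,0.06,0,0,0],[0.092,0,0.077,0,0,0],[0.119,0,0.091,0,0,0],[0.147,0,0.102,0,0,0],[0.176,0,0.112,0,0,0],[0.206,0,0.118,0,0,0],[0.236,0,0.122,0,0,0],[0.267,0,0.124,0,0,0],[0.267,0,0.124,0,0,0]]' 
python3 g.py .6888 .256 .1545 0
```

```text
time: 38.58
ee_pos: [0.5441, 0.2549, 0.231]
tcp_rot: [0.708, 0.706, 0.0, 0.001]
force: [1.9, 3.9, 2.8]
grip_width: 0.128
t 38.575 shift [ 0.2893  0.0022 -0.153 ] turn [0.0017 0.0031 0.0039] maxok True force [1.9 3.9 2.8] w 0.128
```

```bash

python3 -m inch '[[0.031,0,-0.001,0,0,0],[0.061,0,-0.005,0,0,0],[0.091,0,-0.012,0,0,0],[0.12,0,-0.021,0,0,0],[0.148,0,-0.033,0,0,0],[0.175,0,-0.047,0,0,0],[0.201,0,-0.063,0,0,0],[0.225,0,-0.082,0,0,0],[0.247,0,-0.103,0,0,0],[0.268,0,-0.125,0,0,0],[0.287,0,-0.15,0,0,0],[0.29,0,-0.155,0,0,0]]' 
python3 -m inch '[[0,0,0,0,0,0],[0,0,-0.005,0,0,0],[0,0,-0.005,0,0,0]]'

```

```text
time: 40.08
ee_pos: [0.6889, 0.2555, 0.1534]
tcp_rot: [0.708, 0.706, -0.0, 0.001]
force: [-12.7, 0.2, 18.5]
grip_width: 0.125
time: 40.45
ee_pos: [0.6889, 0.2555, 0.1532]
tcp_rot: [0.708, 0.706, -0.0, 0.001]
force: [-11.6, -1.2, 21.3]
grip_width: 0.126
```

```bash

python3 -m inch '[[-0.002,0,0.002,0,0,0],[-0.002,0,0.003,0,0,0],[-0.002,0,0.003,0,0,0],[-0.002,0,0.003,0,0,0],[-0.002,0,0.003,0,0,0]]' -0.3
python3 -m inch '[[0,0,0.03,0,0,0],[0,0,0.1,0,0,0],[0,0,0.2,0,0,0],[0,0,0.3,0,0,0],[0,0,0.3,0,0,0]]'
python3 - <<'E'
from h import *
cv2.imwrite("pics/w22.png",optics.capture("wrist")[:,:,::-1])
cv2.imwrite("pics/s22.png",optics.capture("side")[:,:,::-1])
print(proj("wrist",[[.6885,.311,.145],[.6885,.201,.145]]))
E
python3 g.py .55 -.2 .3 45
```

```text
time: 41.08
ee_pos: [0.6879, 0.2554, 0.1544]
tcp_rot: [0.708, 0.706, -0.0, 0.001]
force: [-1.0, -0.2, -0.3]
grip_width: 0.647
time: 41.7
ee_pos: [0.6885, 0.2566, 0.3107]
tcp_rot: [0.708, 0.706, 0.003, 0.002]
force: [-0.0, 0.5, 0.3]
grip_width: 0.652
[[276.12921801 135.46345778]
 [276.37312239 250.60419423]]
t 41.8 shift [-0.2758 -0.9114 -0.011 ] turn [7.0000e-04 3.6000e-03 1.0028e+00] maxok False force [ 0.3  0.4 -1.1] w 0.649
```

View pics/w22.png

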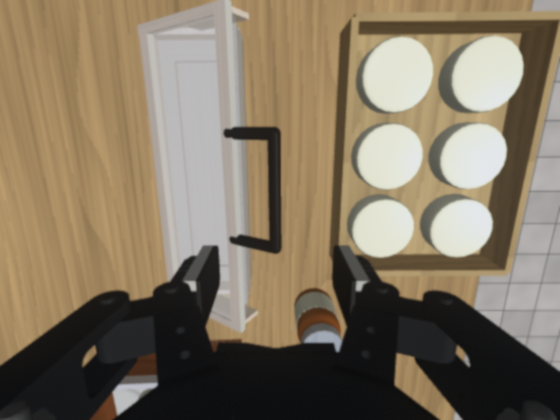

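View pics/s22.png

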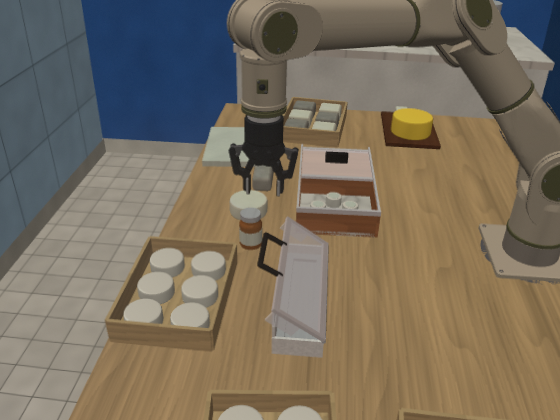

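```bash

python3 -m inch '[[-0.03,-0.1,0,0,0,-0.1],[-0.06,-0.2,0,0,0,-0.25],[-0.1,-0.3,0,0,0,-0.4],[-0.14,-0.42,0,0,0,-0.6],[-0.18,-0.54,0,0,0,-0.8],[-0.22,-0.66,0,0,0,-1],[-0.25,-0.78,0,0,0,-1],[-0.3,-0.91,0,0,0,-1],[-0.3,-0.91,0,0,0,-1],[-0.3,-0.91,0,0,0,-1]]' -0.3
python3 g.py .53 -.295 .2 -88.3
```

```text
time: 43.05
ee_pos: [0.5374, -0.1995, 0.3047]
tcp_rot: [0.925, 0.381, -0.001, 0.001]
force: [0.1, 0.9, 0.2]
grip_width: 0.652
t 43.05 shift [-0.0148 -0.191  -0.2095] turn [ 0.002  -0.0017 -0.9578] maxok True force [0.1 0.9 0.2] w 0.652
```

```bash

python3 -m inch '[[-0.01,-0.05,0,0,0,-0.2],[-0.015,-0.12,-0.05,0,0,-0.4],[-0.015,-0.19,-0.1,0,0,-0.6],[-0.015,-0.19,-0.15,0,0,-0.8],[-0.015,-0.19,-0.2,0,0,-0.958],[-0.015,-0.19,-0.21,0,0,-0.958],[-0.015,-0.19,-0.21,0,0,-0.958]]'
python3 - <<'E'
from h import *
import pickle
m=optics.camera_model("wrist");pickle.dump(m,open("pics/w23.pkl","wb"))
cv2.imwrite("pics/w23.png",optics.capture("wrist")[:,:,::-1])
cv2.imwrite("pics/t23.png",optics.capture("top")[:,:,::-1])
E
```

```text
time: 43.92
ee_pos: [0.5307, -0.2931, 0.2001]
tcp_rot: [1.0, 0.017, -0.001, 0.0]
force: [0.8, 0.7, 0.4]
grip_width: 0.648
```

View pics/w23.png

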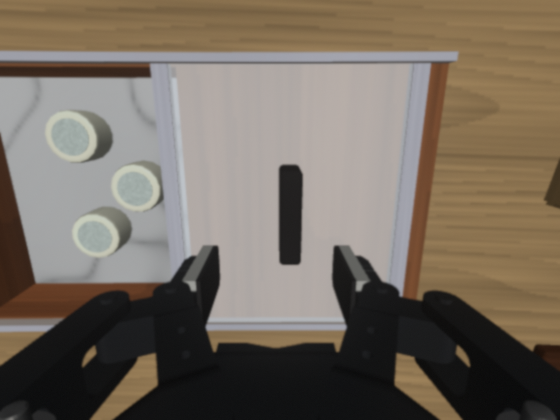

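```bash

python3 - <<'E'
from h import *
import pickle
m=pickle.load(open("pics/w23.pkl","rb"))
print(unproj("wrist",[[280,173],[301,173],[280,262],[301,262]],.114,m))
print("hatch +y edge, -y edge",unproj("wrist",[[155,64],[183,325],[430,64],[405,325]],.08,m))
E
```

```text
[[ 0.56383284 -0.29418625  0.114     ]
 [ 0.56430959 -0.30823661  0.114     ]
 [ 0.49873883 -0.29664451  0.114     ]
 [ 0.4992643  -0.31187767  0.114     ]]
hatch +y edge, -y edge [[ 0.63303822 -0.20317575  0.08      ]
 [ 0.41761969 -0.21297363  0.08      ]
 [ 0.63953086 -0.39818418  0.08      ]
 [ 0.42460161 -0.41202148  0.08      ]]
```

```bash

python3 g.py .531 -.302 .113 -88.3
python3 -m inch '[[0,-0.018,-0.05,0,0,0],[0,-0.018,-0.1,0,0,0],[0,-0.018,-0.14,0,0,0],[0,-0.018,-0.165,0,0,0],[0,-0.018,-0.174,0,0,0],[0,-0.018,-0.174,0,0,0]]'
python3 -m inch '[[0,0,0,0,0,0],[0,0,0,0,0,0],[0,0,0,0,0,0],[0,0,0,0,0,0],[0,0,0,0,0,0],[0,0,0,0,0,0]]' 1 25
```

```text
t 44.025 shift [ 0.0005 -0.016  -0.1758] turn [ 0.0019 -0.0004 -0.0033] maxok True force [-0.1 -0.4  0. ] w 0.651
time: 44.78
ee_pos: [0.531, -0.303, 0.1143]
tcp_rot: [1.0, 0.016, 0.0, 0.001]
force: [0.1, -1.0, -0.5]
grip_width: 0.651
time: 45.52
ee_pos: [0.5313, -0.3031, 0.1149]
tcp_rot: [1.0, 0.016, 0.0, 0.001]
force: [-2.2, -1.0, 5.2]
grip_width: 0.184
```

```bash

python3 -m inch '[[0,0.012,0,0,0,0],[-0.001,0.036,0,0,0,0],[-0.002,0.06,0,0,0,0],[-0.003,0.084,0,0,0,0],[-0.003,0.108,0,0,0,0],[-0.004,0.132,0,0,0,0],[-0.005,0.156,0,0,0,0],[-0.005,0.18,0,0,0,0],[-0.006,0.204,0,0,0,0],[-0.007,0.228,0,0,0,0],[-0.007,0.252,0,0,0,0],[-0.008,0.264,0,0,0,0]]'
python3 -m inch '[[0,0.012,0,0,0,0],[0,0.024,0,0,0,0],[-0.001,0.036,0,0,0,0],[-0.001,0.048,0,0,0,0],[-0.001,0.06,0,0,0,0],[-0.002,0.07,0,0,0,0],[-0.002,0.076,0,0,0,0],[-0.002,0.076,0,0,0,0]]'
```

```text
time: 47.02
ee_pos: [0.5266, -0.17, 0.1148]
tcp_rot: [1.0, 0.017, -0.0, 0.001]
force: [-6.0, -4.1, 5.3]
grip_width: 0.181
time: 48.02
ee_pos: [0.5252, -0.1309, 0.1149]
tcp_rot: [1.0, 0.017, -0.001, 0.001]
force: [-6.3, -0.7, 6.1]
grip_width: 0.185
```

```bash

python3 -m inch '[[0,0.004,0,0,0,0],[0,0.008,0,0,0,0],[0,0.012,0,0,0,0],[0,0.012,0,0,0,0]]'
python3 -m inch '[[0,0.004,0,0,0,0],[0,0.006,0,0,0,0],[0,0.008,0,0,0,0],[0,0.008,0,0,0,0]]'
```

```text
time: 48.52
ee_pos: [0.525, -0.1247, 0.1148]
tcp_rot: [1.0, 0.017, -0.001, 0.001]
force: [-5.1, -3.9, 5.6]
grip_width: 0.184
time: 49.02
ee_pos: [0.5249, -0.1245, 0.1148]
tcp_rot: [1.0, 0.015, -0.001, 0.003]
force: [-1.7, -15.9, 0.5]
grip_width: 0.182
```

Stopped at y = −0.1245 with 16 N against the frame: shut. Release and retreat.

```bash

python3 -m inch '[[0,0,0,0,0,0],[0,0,0,0,0,0],[0,0,0,0,0,0],[0,0,0,0,0,0]]' -0.3
python3 -m inch '[[0,0,0.05,0,0,0],[0,0,0.15,0,0,0],[0,0,0.25,0,0,0],[-0.1,-0.1,0.35,0,0,0],[-0.2,-0.2,0.35,0,0,0],[-0.2,-0.4,0.35,0,0,0],[-0.2,-0.5,0.35,0,0,0],[-0.2,-0.5,0.35,0,0,0],[-0.2,-0.5,0.35,0,0,0]]'
python3 - <<'E'
from h import *
cv2.imwrite("pics/s24.png",optics.capture("side")[:,:,::-1])
a=optics.capture("top")[:,:,::-1]
cv2.imwrite("pics/t24.png",cv2.resize(a[140:340,90:490],None,fx=2,fy=2,interpolation=3))
print(robot.observe()["force"])
E
```

```text
time: 49.52
ee_pos: [0.525, -0.1239, 0.1148]
tcp_rot: [1.0, 0.016, -0.001, 0.003]
force: [-0.0, 0.3, -0.1]
grip_width: 0.649
time: 50.65
ee_pos: [0.4234, -0.3776, 0.2889]
tcp_rot: [1.0, 0.013, -0.001, 0.002]
force: [1.4, 0.8, -0.1]
grip_width: 0.649
[ 0.99379271  0.2157817  -0.66048168]
```

View pics/s24.png

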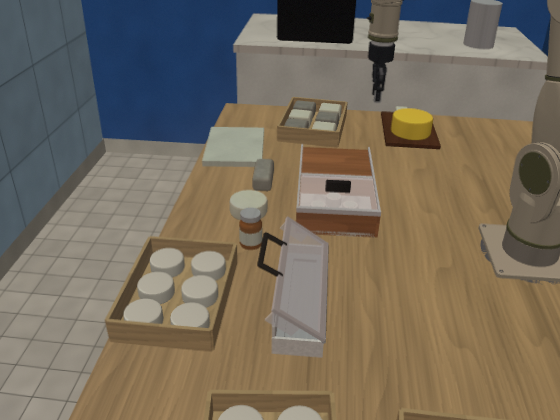

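View pics/t24.png

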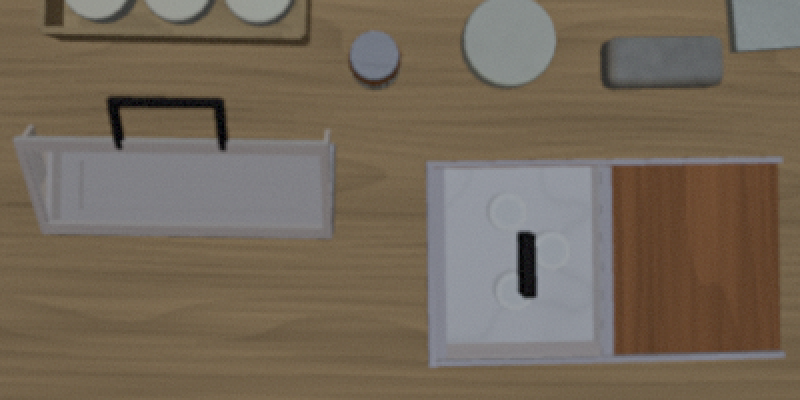

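```bash
python3 -c "
from bench import workorder
print(workorder.job_done())"
```

```text
the job is handed in; nothing more can be done
None
```

The job is done and handed in at about 51 s; the hand-in gives no verdict.

I swung the keeper's door open by its bar to about 1.82 rad. There were three small cheeses, and I set each one down flat in the display bay. One of them was knocked about 37 mm sideways inside the bay after I had placed it. It stayed flat and clear of the walls, so I moved the third cheese's spot to leave room. Then I closed the keeper's door and slid the hatch shut at roughly 0.1 m/s.

**Last checks:**
- **Cheeses:** in the wrist view taken before closing the hatch, all three were flat and released. In the final top view they show in the same places under the hatch, and the keeper is empty.
- **Keeper door:** it resisted with about 21 N at the closed stop, and the bar was back within about 2 mm of its starting position.
- **Hatch:** it stopped against the frame, with the force rising to 16 N. The handle ended within about 1 mm of where I measured the bay's centre.
- **Bystanders and robot:** the jar, wheel and loaf look unmoved, and the robot was clear of everything.

My first estimate of the case pose from the top picture was off by 3 to 4 pixels. I re-measured it with the wrist camera and used that instead. No other check failed or disagreed.

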